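# Fit the mixer carrier and rotate the bottle stock

### The job

Set the mixer's two-nest carrier, tapered shank down, into the taper socket of the mixer drive without forcing it, and let go; then tap the top of its post with the nylon tapper until the flange sits flush on the drive and is locked, and stand the tapper back upright on its round mat. Once the carrier is locked, put the two oldest bottles, the ones at the low front end of the sloped lane, upright into the carrier's two nests. Load every new bottle standing on the bench into the lane behind the bottle that is left, and leave the flask, tip box and jar where they are.

Things in the scene. Friction and masses are not known exactly. Their poses are not given: they have to be found in the camera images.
- drive: mixer drive, fixed: white box 150 x 150 mm, 71.5 mm high, with a round taper socket in the middle of its top; origin at the centre of its underside, z up
- socket_mouth (a point): centre of the socket's mouth, level with the drive's top face (71.5 mm above the bench). The steel bore is 31 mm wide at the mouth, narrows to 22 mm, and has a floor 41 mm below the mouth on which the shank's tip rests at first
- socket (a joint): how far the steel socket sleeve has been driven down, in m: 0 at the start, about 0.0115 when the carrier's flange is flush on the drive. The sleeve is tight: it sinks only under about 13 N plus 0.45 N for every mm/s, so a brisk tap of 15 to 25 N drives it only a few mm, stays where it is left, and does not come back; the carrier's own weight does not move it
- carrier: carrier, loose, 450 g, stored shank-down in its stand. Origin at the shank's tip, z up. Tapered shank 16 mm wide at the chamfered tip, 31 mm at the top, 52 mm long; a flange 76 mm in diameter with its underside at z = 52 mm; a plate 190 mm along x by 78 mm along y, top at z = 66 mm, with two nests; a post. In the socket untapped the origin is 31 mm above the bench, flush 20 mm
- nest_a (a point): centre of the floor of the square nest 57 mm to the carrier's -x side (turns with the carrier); nest 68 mm (carrier x) by 70 mm (y) inside, rims 10 mm high
- nest_b (a point): the same on the carrier's +x side
- post_top (a point): centre of the top of the carrier's round post, 30 mm in diameter, from z = 66 to 130 mm in the carrier's frame: grip the carrier by this post, tap on its top
- carrier_stand: grey plastic stand, fixed, 95 x 95 mm, 60 mm high, with a round hole that holds the carrier's shank; the flange rests on its top. Origin at the centre of its underside
- tapper: nylon tapper, loose, 280 g, white, standing upright on its mat: head 48 mm in diameter and 34 mm high at the bottom, above it a round stem 26 mm in diameter up to 108 mm. Origin at the centre of its flat underside (the striking face), z up along the stem
- tapper_mat: round black rubber mat, fixed, 110 mm in diameter, 4 mm thick; origin at the centre of its underside
- lane: white sloped lane, fixed. Origin on the bench under its middle, z up, x pointing up the slope to the open rear; stop at the low front, -x. Slippery floor at 0.21 rad: height 45 mm + 0.213 x, from x = -137 to 137 mm. 70 mm wide inside, side walls 22 mm high. Holds four bottles in a row, tilted with the floor (caps lean to -x), that slide down by themselves and close up
- lane_front (a point): where the underside centre of the front bottle rests (lane x = -107 mm, on the floor); each next bottle rests 59 mm further along lane x. The front stop is 30 mm above the floor
- old1: square brown bottle 60 x 60 mm, 100 mm tall, 220 g: body 62 mm high, then a round white cap 31 mm in diameter from 62 to 100 mm; origin at the centre of its underside, z up through the cap, x and y square to its sides. At the start the front (oldest) bottle in the lane
- old2: square brown bottle 60 x 60 mm, 100 mm tall, 220 g: body 62 mm high, then a round white cap 31 mm in diameter from 62 to 100 mm; origin at the centre of its underside, z up through the cap, x and y square to its sides. At the start the second oldest, behind old1 in the lane
- old3: square brown bottle 60 x 60 mm, 100 mm tall, 220 g: body 62 mm high, then a round white cap 31 mm in diameter from 62 to 100 mm; origin at the centre of its underside, z up through the cap, x and y square to its sides. At the start the third and last in the lane; it stays in the lane and slides to the front
- new1: square brown bottle 60 x 60 mm, 100 mm tall, 220 g: body 62 mm high, then a round white cap 31 mm in diameter from 62 to 100 mm; origin at the centre of its underside, z up through the cap, x and y square to its sides. New stock, standing on the bench; one to three new bottles are there (None if absent)
- new2: square brown bottle 60 x 60 mm, 100 mm tall, 220 g: body 62 mm high, then a round white cap 31 mm in diameter from 62 to 100 mm; origin at the centre of its underside, z up through the cap, x and y square to its sides. New stock, standing on the bench; one to three new bottles are there (None if absent)
- new3: square brown bottle 60 x 60 mm, 100 mm tall, 220 g: body 62 mm high, then a round white cap 31 mm in diameter from 62 to 100 mm; origin at the centre of its underside, z up through the cap, x and y square to its sides. New stock, standing on the bench; one to three new bottles are there (None if absent)
- flask: bystander: flat clear culture flask with an orange cap, 150 x 75 x 35 mm
- tip_box: bystander: blue pipette tip box 85 x 120 x 61 mm
- jar: bystander: jar 60 mm in diameter, 75 mm tall
Mind the look-alikes: they are no part of the job. Of the things shaped like the tapper_mat, the black one is meant.

How it is judged:
On the way, in this order (a step that is already met when the one before it is completed fails the run):
1. the carrier stands in the socket, released, not yet driven down, no bottle in it (horizontal distance between carrier and socket_mouth below 0.006 m and angle between carrier's own z axis and vertical below 0.08 rad and z of carrier in the frame of drive below 0.036 m and distance between each of old1, old2 and carrier above 0.13 m and contact force between the fingers and carrier below 0.1 N and value of joint socket below 0.005 m), for 0.3 s.
2. the carrier is driven home by the tapper, its nests still empty (horizontal distance between carrier and socket_mouth below 0.006 m and angle between carrier's own z axis and vertical below 0.08 rad and z of carrier in the frame of drive below 0.036 m and distance between each of old1, old2 and carrier above 0.13 m and value of joint socket above 0.0095 m and contact force between tapper and carrier above 0.5 N).
At the end, for the whole second after the job is handed in: sleeve down 9.5 mm or more, carrier upright in it; tapper upright within 35 mm of the mat centre; old1 and old2 upright within 12 mm of a nest centre, on its floor; old3 within 15 mm of lane_front; every new bottle at rest on the lane floor behind it, within 12 mm of its middle line (value of joint socket above 0.0095 m and horizontal distance between carrier and socket_mouth below 0.006 m and angle between carrier's own z axis and vertical below 0.06 rad and z of carrier in the frame of drive below 0.024 m and horizontal distance between tapper and tapper_mat below 0.035 m and height (world z) of tapper below 0.012 m and angle between tapper's own z axis and vertical below 0.1 rad and (horizontal distance between old1 and nest_a below 0.012 m or horizontal distance between old1 and nest_b below 0.012 m) and z of old1 in the frame of carrier between 0.058 and 0.073 m and angle between each of old1, old2's own z axis and vertical below 0.12 rad and linear speed of each of old1, old2, new1, new2, new3 below 0.03 m/s and (horizontal distance between old2 and nest_a below 0.012 m or horizontal distance between old2 and nest_b below 0.012 m) and z of old2 in the frame of carrier between 0.058 and 0.073 m and distance between old3 and lane_front below 0.015 m and x of new1 in the frame of lane between -0.065 and 0.125 m and y of new1 in the frame of lane between -0.012 and 0.012 m and z of new1 in the frame of lane between 0.02 and 0.085 m and angle between the z axis of each of new1, new2, new3 and the z axis of lane, either way round below 0.3 rad and x of new2 in the frame of lane between -0.065 and 0.125 m and y of new2 in the frame of lane between -0.012 and 0.012 m and z of new2 in the frame of lane between 0.02 and 0.085 m and x of new3 in the frame of lane between -0.065 and 0.125 m and y of new3 in the frame of lane between -0.012 and 0.012 m and z of new3 in the frame of lane between 0.02 and 0.085 m); the robot touches nothing.
It fails at once if the flask is pushed more than 25 mm (distance of flask from where it was at the start of the episode above 0.025 m).
It fails at once if the tip box is pushed more than 25 mm (distance of tip_box from where it was at the start of the episode above 0.025 m).
It fails at once if the jar is pushed more than 25 mm (distance of jar from where it was at the start of the episode above 0.025 m).
Of new1, new2, new3 only 1 to 3 are there at a start; the rules pass over those that are not, and their reading is None.
At some moment in a run one of new1, new2, new3 may be knocked a few centimetres aside while the robot is not near it.
It also fails if it takes over 210 s, if anything falls off the work surface, if the arm or the gripper's body presses on something with over 40 N, if the wrist force passes 120 N, or if a joint passes its speed limit or range.

### The arm

A 6-joint arm with a two-finger parallel gripper is mounted at the origin on the work surface. World frame = base frame: x ahead of the robot, y to its left, z up, the work surface at z = 0. Lengths are in m, angles in rad, forces in N, time in s.
With the tool pointing down it reaches from about 0.375 to 0.9 m from the base axis. Payload 3.1 kg.
Tool frame: the origin (TCP) lies at the very end of the fingers, on their centre line; the grasp point (between the pads) lies 19 mm behind it; z points along the fingers, y is the line along which they close (so a half turn about z gives the same grasp; the last joint's range is limited). The gripper opens to 87 mm and grips with 3 to 60 N. Pads are 19 mm wide; open, the fingers measure 117 mm over their backs; the gripper's body (75 mm by 190 mm) begins 51 mm behind the grasp point.
Start: joints at [-1.446, 0.527, 1.433, -0, 1.181, -0.178], TCP at [0.187, -0.596, 0.198] pointing down, gripper open.
Joint ranges: [-3.08, 3.08], [-0.75, 2.2], [0.22, 2.44], [-1.43, 4.57], [0, 2.65], [-2.85, 2.85]. Speed limits (rad/s): [2.79, 2.79, 3.14, 3.14, 3.14, 3.14].

### API

Orientations are given as a unit quaternion [x, y, z, w].
In Python, from station import robot gives the robot as it stands. The module is installed in compiled form; this text tells all that it offers.
- The arm moves only by the shell command python3 -m creep 'ROWS' [OPENING]. ROWS is text: rows parted by semicolons, each of 4 numbers parted by spaces: the shift along the tool's x, y, z normalised to -1 to 1, where 1 is 0.2 m, then the turn about the tool's z normalised to -1 to 1, where 1 is 120 degrees. A call has 1 to 8 rows; each row is the pose to reach, as a shift and turn from the pose commanded when the call began, along the tool's axes at that moment; what a row does not reach only later rows make up. A row lasts 1/12 s, in which the tool goes at most 41.7 mm and 7.16 degrees, less where a joint would pass 70% of its speed; a pose out of reach is approached as far as the arm can. A call with a number of a shift or a turn outside -1 to 1 is refused whole. A call with a gripper value outside its range is refused whole. OPENING is the closure, from 0 (fully open) to 1 (shut), set as the call begins (- or left out, the last holds). The fingers move at their own pace and stop on an object; the grip force is fixed at half the most. Time passes only in rows, so rows that repeat a pose let the fingers close. It gives the time, the measured TCP pose, the force, the opening and the grip force at its end, in the units of the state.
- robot.sense(): the state, without advancing time (a new reading comes with each control period).
- robot.grab_frame(name): name is "scene" or "side" or "wrist"; returns (picture, depth): 420x560x3 uint8, red, green, blue; 420x560 float32, m along the optical axis (not along the pixel's ray), 0 where there is no reading.
- robot.calibration(name): a dict with "vfov" (degrees; the focal length in pixels is half the picture's height over the tangent of half this angle, whatever the lens; pixels are square), "cx", "cy" (the principal point, pixels), "cam_to_world" (4x4, takes a point from camera to world coordinates). Camera axes: x right, y down, z forward; pixel columns grow to the right and rows downward; lengths in m; the calibration is good to about 2 mm. The wrist camera is an equidistant fisheye: a pixel r from the principal point sees the ray r / f radians off the axis. A picture is of the moment at which its call begins: read the wrist's pose just before it. calibration takes no time and is no camera call; for the wrist camera it gives the pose at the moment of the call.
- robot.finish_job(): hands the job in; it is judged then, once.
The state is a dict: "clock": time; "joint_positions": joint angles; "dq": joint speeds; "effort": joint torques, N m; "tool_pos": TCP position; "tool_rot": TCP orientation; "contact_force": force on the tool from outside, world axes, zero at the start; "torque": the same for the moment, N m; "opening": opening from 0.0 (shut) to 1.0 (fully open); "gripper_force": force on a finger pad.
Only numpy, scipy, OpenCV 4.12 (cv2) and the standard library are available. Lean on these libraries where they do the work, as an engineer would, in place of code of your own. Each camera call takes 0.05 s, during which the arm holds its last target. There are 200 camera calls.

## Working session

There is one attempt and no reset: what is moved stays moved. The work goes in short steps, Python scripts to look and compute and a shell command to move; the robot and the scene stay as the last step left them, time stands still between calls to the robot, and variables do not carry over. Pictures are saved under pics/ and viewed, at most 14 in all, crops included, and the job is handed in when it is done.

```bash
mkdir -p pics
cat > h.py <<'E'
import numpy as np, cv2
from station import robot
from scipy.spatial.transform import Rotation as R
def snap(n):
    c=robot.calibration(n); p,d=robot.grab_frame(n); return p,d,c
def rays(c,uv,fish=False):
    uv=np.asarray(uv,float).reshape(-1,2); f=210/np.tan(np.radians(c['vfov'])/2)
    x=(uv-[c['cx'],c['cy']])
    if fish:
        r=np.linalg.norm(x,axis=1); t=r/f; k=np.where(r>0,np.sin(t)/np.maximum(r,1e-9),0)
        v=np.c_[x*k[:,None],np.cos(t)]
    else: v=np.c_[x/f,np.ones(len(x))]
    T=np.array(c['cam_to_world']); return T[:3,3],v@T[:3,:3].T
def plane(c,uv,z,fish=False):
    o,v=rays(c,uv,fish); return o+v*((z-o[2])/v[:,2])[:,None]
def cloud(d,c,fish=False):
    h,w=d.shape; u,v=np.meshgrid(np.arange(w),np.arange(h)); T=np.array(c['cam_to_world'])
    o,r=rays(c,np.c_[u.ravel(),v.ravel()],fish)
    zc=r@T[:3,2]; P=o+r*(d.ravel()/zc)[:,None]; P[d.ravel()==0]=np.nan
    return P.reshape(h,w,3)
def save(p,n): cv2.imwrite('pics/'+n,cv2.cvtColor(p,cv2.COLOR_RGB2BGR))
E
python3 - <<'E'
from h import *
for n in('scene','side'):
    p,d,c=snap(n); save(p,n+'0.png'); np.savez(n+'0.npz',p=p,d=d,**{k:np.array(v) for k,v in c.items()}); print(n,c)
print(robot.sense())
E
```

```text
scene {'vfov': 46.33398295443318, 'cx': 278.97433613746875, 'cy': 205.34039414190767, 'cam_to_world': array([[ 0.09604257,  0.68969913, -0.71769836,  1.62653994],
       [ 0.99527062, -0.05598867,  0.07938295, -0.06434321],
       [ 0.01456737, -0.72192824, -0.69181458,  1.1443462 ],
       [ 0.        ,  0.        ,  0.        ,  1.        ]])}
side {'vfov': 57.41542706808117, 'cx': 277.41502398025034, 'cy': 218.85196700308325, 'cam_to_world': array([[ 0.97300456, -0.1733377 ,  0.15236853,  0.41722732],
       [-0.23078286, -0.7341751 ,  0.63853442, -0.63122193],
       [ 0.00118309, -0.65646094, -0.75435909,  0.90571489],
       [ 0.        ,  0.        ,  0.        ,  1.        ]])}
{'clock': 0.1, 'joint_positions': array([-1.44549597e+00,  5.28405873e-01,  1.43375897e+00,  2.17797593e-05,
        1.18142451e+00, -1.78487984e-01]), 'dq': array([-0.000752  , -0.00018281, -0.0032693 , -0.00150747,  0.00061667,
       -0.00028218]), 'effort': array([-2.74386375e-04, -4.40986454e+01, -1.77151179e+01,  6.34759362e-02,
        5.33817674e-02, -4.65963251e-05]), 'tool_pos': array([ 0.18691271, -0.59565554,  0.19725431]), 'tool_rot': array([ 9.88486377e-01,  1.51306592e-01,  3.66139437e-05, -9.97732395e-04]), 'contact_force': array([-0.18364058,  0.07893993, -0.21911324]), 'torque': array([ 0.01154122, -0.03955577,  0.00237731]), 'gripper_force': 0.0, 'opening': 1.0006604679283102}
```

View pics/scene0.png

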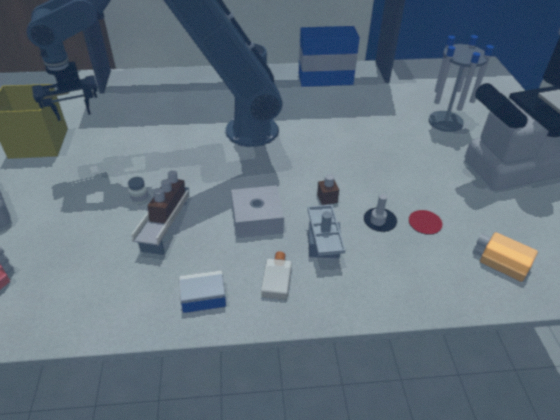

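View pics/side0.png

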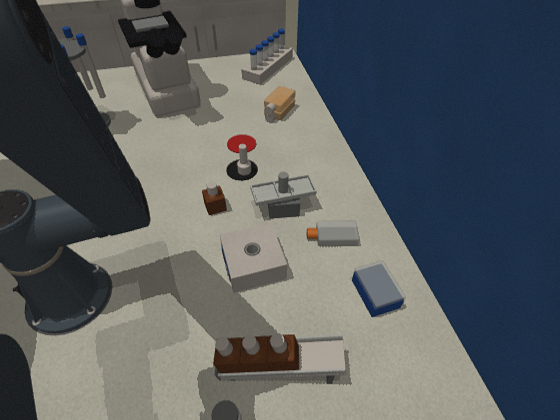

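The scene view shows: lane with three bottles (~165,205), drive socket (257,203), carrier in its stand (post top 326,213), tapper on the black mat (380,212), red decoy mat (426,222), one new bottle (328,190), flask (277,275), tip box (203,290) and jar (137,186). The side view agrees: post (284,178), tapper (242,160), new bottle (213,198), socket (252,249), lane (280,355).

```bash
cat > m0.py <<'E'
from h import *
Ps=[]
for n in('scene','side'):
    z=np.load(n+'0.npz'); c={k:z[k] for k in('vfov','cx','cy','cam_to_world')}
    P=cloud(z['d'],c); p=z['p']; Ps.append((P,p,c))
    reg=(P[...,0]>.3)&(P[...,0]<.95)&(abs(P[...,1])<.6)
    print(n,'bench z',np.nanmedian(P[...,2][reg&(P[...,2]<.015)]))
    # top view height map, 1 mm/px : x .25-.95 , y -.6..+.6
    H=np.zeros((700,1200),np.uint8)
    q=P[reg]; col=p[reg]
    o=np.argsort(q[:,2]); q=q[o]
    H[((q[:,0]-.25)*1000).astype(int).clip(0,699),((q[:,1]+.6)*1000).astype(int).clip(0,1199)]=(q[:,2]*1000).clip(0,255)
    H=cv2.dilate(H,np.ones((3,3)))
    cv2.imwrite(f'pics/H{n}.png',cv2.resize(cv2.applyColorMap(H,cv2.COLORMAP_JET),(800,466)))
    # round tops: small-diameter blobs
    for nm,lo,hi in(('cap98-103',.093,.106),('post~138',.133,.147),('tapper112',.107,.118),('drive top',.066,.077),('capslane',.10,.16)):
        m=(reg&(P[...,2]>lo)&(P[...,2]<hi)).astype(np.uint8)
        N,L,S,_=cv2.connectedComponentsWithStats(m)
        for i in range(1,N):
            if S[i,4]>40:
                a=P[L==i]; print(n,nm,S[i,:5],a.min(0).round(3),a.max(0).round(3),a.mean(0).round(4))
E
python3 m0.py
```

```text
scene bench z nan
side bench z -0.0003431274207681412
side cap98-103 [207 181  10   9  72] [0.403 0.216 0.093] [0.432 0.245 0.103] [0.4176 0.2293 0.0994]
side cap98-103 [243 335  54  30 596] [ 0.42  -0.347  0.093] [ 0.538 -0.269  0.106] [ 0.4669 -0.3107  0.1001]
side cap98-103 [220 345  15  10  51] [ 0.374 -0.294  0.093] [ 0.403 -0.278  0.106] [ 0.3916 -0.2889  0.0989]
side post~138 [279 171   9   8  58] [0.615 0.171 0.133] [0.642 0.201 0.141] [0.6283 0.1844 0.1368]
side post~138 [270 333  16  16 183] [ 0.479 -0.324  0.133] [ 0.51  -0.293  0.147] [ 0.4937 -0.3102  0.143 ]
side post~138 [248 336   9  13  55] [ 0.434 -0.309  0.133] [ 0.452 -0.285  0.136] [ 0.4441 -0.2962  0.1344]
side tapper112 [271 334  24  28 358] [ 0.479 -0.346  0.107] [ 0.536 -0.283  0.118] [ 0.5121 -0.3194  0.112 ]
side tapper112 [215 339  16  14  69] [ 0.366 -0.294  0.107] [ 0.398 -0.266  0.118] [ 0.3803 -0.2836  0.1142]
side drive top [288 176  26  18 297] [0.654 0.16  0.068] [0.722 0.227 0.077] [0.6878 0.1944 0.0736]
side drive top [252 183  26  18 317] [0.539 0.157 0.07 ] [0.607 0.224 0.077] [0.5731 0.1908 0.0
[... 519 characters left out ...]
0706]
side drive top [213 359  86  10 179] [ 0.354 -0.348  0.066] [ 0.533 -0.292  0.077] [ 0.4354 -0.3224  0.0717]
side drive top [277 370  69   5 161] [ 0.485 -0.384  0.066] [ 0.625 -0.344  0.077] [ 0.548  -0.3629  0.0713]
side drive top [212 400  26  20 409] [ 0.339 -0.418  0.068] [ 0.389 -0.377  0.077] [ 0.365  -0.3985  0.0747]
side capslane [239 144   8   7  49] [0.526 0.366 0.101] [0.551 0.391 0.114] [0.5385 0.3752 0.1087]
side capslane [279 171   9  16 132] [0.615 0.168 0.1  ] [0.642 0.201 0.141] [0.6272 0.1785 0.1256]
side capslane [ 242  333   54   30 1201] [ 0.422 -0.346  0.1  ] [ 0.538 -0.275  0.15 ] [ 0.483  -0.311   0.1181]
side capslane [215 336  17  18 217] [ 0.366 -0.294  0.1  ] [ 0.399 -0.264  0.126] [ 0.3826 -0.2813  0.1165]
  return np.nanmean(a, axis, out=out, keepdims=keepdims)
```

```bash
cat > to.py <<'E'
# usage: to.py x y z psi [...more waypoints]: prints the shift/turn (normalised) from the present pose
import sys
from h import *
def now():
    s=robot.sense(); return np.array(s['tool_pos']),R.from_quat(s['tool_rot']).as_matrix()
def show(wps,pos=None,M=None):
    if pos is None: pos,M=now()
    for w in wps:
        psi=np.arctan2(M[1,1],M[0,1]); d=M.T@(np.array(w[:3])-pos)
        t=-np.degrees((w[3]-psi+np.pi)%(2*np.pi)-np.pi)
        print('shift',(d/.2).round(3),'turn',round(t/120,4),'rows>=',round(max(np.linalg.norm(d)/.0417,abs(t)/7.16),1),'psi',round(psi,3))
        y=np.array([np.cos(w[3]),np.sin(w[3]),0]); z=np.array([0,0,-1.]); M=np.c_[np.cross(y,z),y,z]; pos=np.array(w[:3])
if __name__=='__main__':
    a=np.array(sys.argv[1:],float).reshape(-1,4); show(a)
E
python3 to.py .35 -.38 .30 -1.267  .46 -.29 .32 -1.267  .495 -.02 .30 -1.267 .62 .19 .33 -1.267
```

```text
shift [ 1.101 -0.786 -0.512] turn -0.0 rows>= 6.9 psi -1.267
shift [ 0.659 -0.265 -0.1  ] turn -0.0 rows>= 3.4 psi -1.267
shift [ 0.571 -1.236  0.1  ] turn -0.0 rows>= 6.5 psi -1.267
shift [ 0.91  -0.815 -0.15 ] turn -0.0 rows>= 5.9 psi -1.267
```

```bash
python3 -m creep '0 0 -0.3 0; 0.9 -0.78 -0.51 0;0.9 -0.78 -0.51 0;0.9 -0.78 -0.51 0;0.9 -0.78 -0.51 0;0.9 -0.78 -0.51 0;0.9 -0.78 -0.51 0;0.9 -0.78 -0.51 0' | tail -c 400
python3 -m creep '0.86 -0.27 -0.1 0;0.86 -0.27 -0.1 0;0.86 -0.27 -0.1 0;0.86 -0.27 -0.1 0;0.86 -0.27 -0.1 0;0.86 -0.27 -0.1 0' | tail -c 400
cat > wr.py <<'E'
import sys
from h import *
def wsnap(n):
    p,d,c=snap('wrist'); save(p,n+'.png'); np.savez(n+'.npz',p=p,d=d,**{k:np.array(v) for k,v in c.items()}); return p,d,c
if __name__=='__main__':
    p,d,c=wsnap(sys.argv[1]); print(robot.sense()['tool_pos'],robot.sense()['clock'],(d>0).mean(),c['cam_to_world'].round(3).tolist())
E
python3 wr.py w_lane
python3 -m creep '0.57 -1 0.1 0;0.57 -1 0.1 0;0.57 -1 0.1 0;0.57 -1 0.1 0;0.57 -1 0.1 0;0.57 -1 0.1 0;0.57 -1 0.1 0' | tail -c 300
python3 -m creep '0 -0.24 0 0;0 -0.24 0 0;0 -0.24 0 0' | tail -c 300
python3 wr.py w_drive
python3 -m creep '0.9 -0.8 -0.15 0;0.9 -0.8 -0.15 0;0.9 -0.8 -0.15 0;0.9 -0.8 -0.15 0;0.9 -0.8 -0.15 0;0.9 -0.8 -0.15 0;0.9 -0.8 -0.15 0' | tail -c 300
python3 wr.py w_car
cat > cat.py <<'E'
E
python3 -c "
import cv2,numpy as np
a=[cv2.resize(cv2.imread(n+'.png'),(400,300)) for n in('pics/w_lane','pics/w_drive','pics/w_car')] if 0 else [cv2.imread('pics/%s.png'%n) for n in('w_lane','w_drive','w_car')]
a=[cv2.resize(x,(400,300)) for x in a]
cv2.imwrite('pics/m1.png',np.vstack([np.hstack(a[:2]),np.hstack([a[2],a[2]*0])]))"
```

```text
clock: 0.77
tool_pos: [0.3148, -0.3879, 0.3017]
tool_rot: [0.988, 0.154, 0.001, -0.001]
contact_force: [0.8, 0.2, 0.4]
opening: 1.0
gripper_force: 0.0
clock: 1.27
tool_pos: [0.4627, -0.2887, 0.3201]
tool_rot: [0.988, 0.154, 0.001, -0.0]
contact_force: [1.1, -0.9, 0.5]
opening: 1.0
gripper_force: 0.0
[ 0.46086828 -0.289818    0.31970518] 1.3167 0.9937414965986394 [[0.302, -0.916, -0.262, 0.536], [-0.953, -0.291, -0.083, -0.267], [-0.0, 0.275, -0.961, 0.507], [0.0, 0.0, 0.0, 1.0]]
clock: 1.9
tool_pos: [0.5078, -0.0627, 0.2992]
tool_rot: [0.988, 0.153, -0.001, -0.001]
contact_force: [0.6, -0.9, -0.2]
opening: 0.999
gripper_force: 0.0
clock: 2.15
tool_pos: [0.4931, -0.0199, 0.2998]
tool_rot: [0.988, 0.152, -0.001, -0.0]
contact_force: [-0.1, -0.5, 0.1]
opening: 1.002
gripper_force: 0.0
[ 0.49407138 -0.02116365  0.30006096] 2.2 0.9938180272108843 [[0.298, -0.917, -0.266, 0.567], [-0.954, -0.287, -0.083, 0.002], [-0.0, 0.278, -0.961, 0.487], [0.0, 0.0, 0.0, 1.0]]
clock: 2.78
tool_pos: [0.6231, 0.1894, 0.3301]
tool_rot: [0.988, 0.153, 0.003, -0.001]
contact_force: [0.2, -1.1, -0.9]
opening: 0.999
gripper_force: 0.0
[0.62110498 0.18662953 0.32953316] 2.8333 0.9934906462585034 [[0.3, -0.918, -0.259, 0.696], [-0.954, -0.289, -0.081, 0.211], [-0.001, 0.271, -0.963, 0.518], [0.0, 0.0, 0.0, 1.0]]
```

View pics/m1.png

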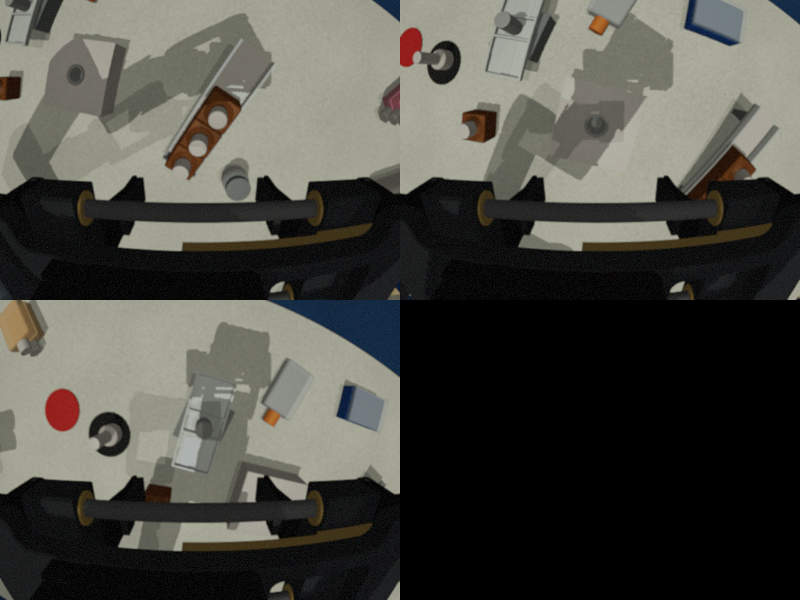

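The wrist views show the lane with its three bottles, low end toward the robot (170–240,90–170 in tile 1), the socket (595,122 in tile 2), and the carrier post (203,428) and tapper (105,435) in tile 3; only one new bottle is visible.

```bash
cat > m1.py <<'E'
from h import *
def load(n):
    z=np.load(n+'.npz'); c={k:z[k] for k in('vfov','cx','cy','cam_to_world')}; return z['p'],cloud(z['d'],c,True),c
def blob(P,near,r,lo,hi):
    m=(np.hypot(P[...,0]-near[0],P[...,1]-near[1])<r)&(P[...,2]>lo)&(P[...,2]<hi); return m,P[m]
def circ(q):   # centre of an outline = min enclosing circle of the xy points
    (x,y),r=cv2.minEnclosingCircle((q[:,:2]*1000).astype(np.float32)); return round(x/1000,4),round(y/1000,4),round(r/1000,4)
def rect(q):
    (x,y),(w,h),a=cv2.minAreaRect((q[:,:2]*1000).astype(np.float32)); return round(x/1000,4),round(y/1000,4),round(w),round(h),round(np.radians(a),3)
p,P,c=load('w_car')
m,q=blob(P,(.628,.184),.03,.128,.150); print('post',q.mean(0).round(4),circ(q),len(q))
m,q=blob(P,(.628,.184),.12,.078,.092); print('rims',q[:,2].mean(),rect(q),len(q))
m,q=blob(P,(.628,.184),.12,.064,.078); print('plate',rect(q),len(q),np.percentile(q[:,2],[10,50,90]).round(4))
m,q=blob(P,(.5385,.375),.03,.104,.118); print('tapper top',q.mean(0).round(4),circ(q),len(q))
m,q=blob(P,(.54,.375),.05,.03,.045); print('tapper shoulder',q.mean(0).round(4),circ(q),len(q))
hsv=cv2.cvtColor(p,cv2.COLOR_RGB2HSV)
m=(hsv[...,2]<45)&(np.hypot(P[...,0]-.54,P[...,1]-.375)<.08)&(P[...,2]<.012); print('mat',circ(P[m]),P[m].mean(0),m.sum())
p,P,c=load('w_drive')
m,q=blob(P,(.4935,-.012),.12,.066,.077); print('drive',rect(q),len(q),np.median(q[:,2]))
m,q=blob(P,(.4935,-.012),.03,.0,.066); print('socket hole',q.mean(0).round(4),circ(q),len(q))
m,q=blob(P,(.4176,.2293),.03,.09,.11); print('new cap',q.mean(0).round(4),circ(q),len(q))
p,P,c=load('w_lane')
for k,z in(((.380,-.282),.117),((.436,-.296),.13),((.4937,-.31),.142)):
    m,q=blob(P,k,.024,z-.012,z+.012); print('lane cap',q.mean(0).round(4),circ(q),len(q))
m,q=blob(P,(.5,-.31),.18,.03,.125); print('lane all',rect(q),len(q))
m,q=blob(P,(.56,-.33),.09,.035,.085); print('lane up',rect(q))
m,q=blob(P,(.365,-.40),.05,.065,.085); print('jar',q.mean(0).round(4),circ(q))
E
python3 m1.py
```

```text
post [0.6341 0.1861 0.138 ] (0.6333, 0.1856, 0.0151) 503
rims 0.08406138995608955 (0.6328, 0.1859, 191, 78, np.float64(0.03)) 1609
plate (0.6327, 0.1857, 183, 71, np.float64(0.03)) 5665 [0.0734 0.0745 0.0756]
tapper top [0.544  0.3783 0.1116] (0.5427, 0.38, 0.0134) 266
tapper shoulder [0.5489 0.3726 0.0401] (0.5431, 0.3795, 0.0242) 391
mat (0.5354, 0.3882, 0.0528) [0.54157963 0.38370429 0.00455849] 1485
drive (0.498, -0.0116, 151, 151, np.float64(0.064)) 12273 0.07200382151439111
socket hole [ 0.4946 -0.0127  0.0399] (0.4983, -0.0118, 0.0222) 551
new cap [0.4233 0.2305 0.0993] (0.4221, 0.2322, 0.0158) 372
lane cap [ 0.3883 -0.2775  0.1185] (0.3863, -0.2775, 0.0169) 530
lane cap [ 0.4441 -0.2926  0.1314] (0.4428, -0.2932, 0.0168) 584
lane cap [ 0.4996 -0.3071  0.1443] (0.499, -0.3084, 0.0166) 620
lane all (0.488, -0.3625, 192, 286, np.float64(1.309)) 11997
lane up (0.5605, -0.3248, 81, 165, np.float64(1.302))
jar [ 0.3689 -0.4012  0.0749] (0.367, -0.4027, 0.0267)
```

```bash
python3 to.py .6333 .1856 .097 -1.267
```

```text
shift [0.055 0.022 1.163] turn 0.0006 rows>= 5.6 psi -1.266
```

```bash
python3 -m creep '0.055 0.022 0 0;0.055 0.022 0.5 0;0.055 0.022 0.7 0;0.055 0.022 0.7 0;0.055 0.022 0.7 0' | head -2
python3 wr.py w_post
python3 - <<'E'
from m1 import *
E
python3 - <<'E'
import io,contextlib
with contextlib.redirect_stdout(io.StringIO()): from m1 import *
p,P,c=load('w_post')
m,q=blob(P,(.6333,.1856),.03,.128,.150); print('post',q.mean(0).round(4),circ(q),len(q))
m,q=blob(P,(.6333,.1856),.12,.07,.092); print('rims',rect(q),len(q))
E
python3 to.py .6333 .1856 .097 -1.267
```

```text
clock: 3.25
tool_pos: [0.6261, 0.1814, 0.1834]
[0.62537682 0.18135364 0.18208276] 3.3 0.993499149659864 [[0.295, -0.915, -0.276, 0.702], [-0.956, -0.282, -0.084, 0.203], [-0.001, 0.288, -0.958, 0.37], [0.0, 0.0, 0.0, 1.0]]
post [0.6341 0.1861 0.138 ] (0.6333, 0.1856, 0.0151) 503
rims 0.08406138995608955 (0.6328, 0.1859, 191, 78, np.float64(0.03)) 1609
plate (0.6327, 0.1857, 183, 71, np.float64(0.03)) 5665 [0.0734 0.0745 0.0756]
tapper top [0.544  0.3783 0.1116] (0.5427, 0.38, 0.0134) 266
tapper shoulder [0.5489 0.3726 0.0401] (0.5431, 0.3795, 0.0242) 391
mat (0.5354, 0.3882, 0.0528) [0.54157963 0.38370429 0.00455849] 1485
drive (0.498, -0.0116, 151, 151, np.float64(0.064)) 12273 0.07200382151439111
socket hole [ 0.4946 -0.0127  0.0399] (0.4983, -0.0118, 0.0222) 551
new cap [0.4233 0.2305 0.0993] (0.4221, 0.2322, 0.0158) 372
lane cap [ 0.3883 -0.2775  0.1185] (0.3863, -0.2775, 0.0169) 530
lane cap [ 0.4441 -0.2926  0.1314] (0.4428, -0.2932, 0.0168) 584
lane cap [ 0.4996 -0.3071  0.1443] (0.499, -0.3084, 0.0166) 620
lane all (0.488, -0.3625, 192, 286, np.float64(1.309)) 11997
lane up (0.5605, -0.3248, 81, 165, np.float64(1.302))
jar [ 0.3689 -0.4012  0.0749] (0.367, -0.4027, 0.0267)
post [0.6344 0.1862 0.138 ] (0.6332, 0.1859, 0.0149) 1248
rims (0.6325, 0.1861, 191, 79, np.float64(0.029)) 14932
shift [ 0.051 -0.008  0.425] turn -0.0015 rows>= 2.1 psi -1.27
```

```bash
python3 -m creep '0 0 0 0;0 0 0 0;0 0 0 0;0 0 0 0' | head -2; python3 -m creep '0 0 0 0;0 0 0 0;0 0 0 0;0 0 0 0' | head -2;python3 to.py .6333 .1859 .097 -1.267
```

```text
clock: 3.63
tool_pos: [0.6321, 0.1852, 0.1928]
clock: 3.97
tool_pos: [0.6304, 0.1859, 0.1906]
shift [0.013 0.004 0.468] turn 0.0002 rows>= 2.2 psi -1.267
```

```bash
python3 -m creep '0.013 0.004 0.15 0;0.013 0.004 0.3 0;0.013 0.004 0.4 0;0.013 0.004 0.465 0;0.013 0.004 0.465 0;0.013 0.004 0.465 0;0.013 0.004 0.465 0'; python3 -m creep '0 0 0 0;0 0 0 0;0 0 0 0;0 0 0 0;0 0 0 0;0 0 0 0' 1;  python3 to.py .6333 .1859 .097 -1.267
```

```text
clock: 4.55
tool_pos: [0.6344, 0.186, 0.0986]
tool_rot: [0.988, 0.151, 0.001, 0.0]
contact_force: [-0.2, -0.1, 0.2]
opening: 0.996
gripper_force: 0.0
clock: 5.05
tool_pos: [0.6331, 0.1857, 0.0974]
tool_rot: [0.988, 0.151, 0.0, -0.0]
contact_force: [-0.1, -0.4, 0.2]
opening: 0.632
gripper_force: 0.0
shift [ 0.001 -0.001  0.002] turn -0.0 rows>= 0.0 psi -1.267
```

Fingers are slow; keep closing, then lift.

```bash
python3 -m creep '0 0 0 0;0 0 0 0;0 0 0 0;0 0 0 0;0 0 0 0;0 0 0 0;0 0 0 0'|tail -3; python3 -m creep '0 0 -0.05 0;0 0 -0.1 0;0 0 -0.2 0;0 0 -0.3 0;0 0 -0.4 0;0 0 -0.5 0;0 0 -0.6 0;0 0 -0.6 0'; python3 -m creep '0 0 0 0;0 0 0 0;0 0 0 0;0 0 0 0' ;  python3 to.py .498 -.0118 .22 0.006; python3 to.py .5 -.01 .222 -1.267
```

```text
contact_force: [-0.9, 3.1, 1.9]
opening: 0.335
gripper_force: 30.0
clock: 6.3
tool_pos: [0.6362, 0.1852, 0.2225]
tool_rot: [0.988, 0.151, 0.005, 0.001]
contact_force: [1.6, 1.0, -2.7]
opening: 0.335
gripper_force: 30.0
clock: 6.63
tool_pos: [0.6319, 0.1854, 0.2151]
tool_rot: [0.988, 0.151, -0.002, 0.0]
contact_force: [0.2, -0.3, -5.0]
opening: 0.336
gripper_force: 30.0
shift [-0.934  0.741 -0.021] turn -0.6079 rows>= 10.2 psi -1.267
shift [-0.922  0.735 -0.031] turn -0.0 rows>= 5.7 psi -1.267
```

```bash
python3 -m creep '-0.15 0.1 0 -0.05;-0.3 0.22 0 -0.1;-0.45 0.34 0 -0.15;-0.6 0.47 0 -0.2;-0.75 0.6 0 -0.25;-0.87 0.69 0 -0.3;-0.93 0.735 0 -0.3;-0.93 0.735 0 -0.3'|head -2; python3 -m creep '0 0 0 -0.05;0 0 0 -0.1;0 0 0 -0.15;0 0 0 -0.2;0 0 0 -0.25;0 0 0 -0.308;0 0 0 -0.308;0 0 0 -0.308'|head -2; python3 -m creep '0 0 0 0;0 0 0 0;0 0 0 0;0 0 0 0;0 0 0 0;0 0 0 0';  python3 to.py .498 -.0118 .17 0.006; python3 wr.py w_held
python3 - <<'E'
from h import *
p,d,c=snap('side'); save(p,'side1.png'); np.savez('side1.npz',p=p,d=d,**{k:np.array(v) for k,v in c.items()})
import io,contextlib
with contextlib.redirect_stdout(io.StringIO()): from m1 import *
p1,P,c1=load('w_held'); t=np.array(robot.sense()['tool_pos'])
z=t[2]-.089
m,q=blob(P,t[:2],.14,z+.062,z+.082); print('plate wrist',rect(q),len(q), t)
P=cloud(d,c);m,q=blob(P,t[:2],.14,z+.060,z+.082); print('plate side',rect(q),len(q))
cv2.imwrite('pics/m2.png',cv2.cvtColor(np.hstack([p1[:,:],p])[::1,::1],cv2.COLOR_RGB2BGR)) 
a=cv2.imread('pics/m2.png'); cv2.imwrite('pics/m2.png',cv2.resize(a,(800,300)))
E
```

```text
clock: 7.3
tool_pos: [0.4966, -0.0126, 0.2164]
clock: 7.97
tool_pos: [0.4999, -0.0097, 0.2168]
clock: 8.47
tool_pos: [0.4996, -0.0102, 0.2172]
tool_rot: [0.705, 0.709, 0.0, 0.0]
contact_force: [-0.5, -0.3, -4.7]
opening: 0.331
gripper_force: 30.0
shift [-0.008 -0.008  0.236] turn -0.0 rows>= 1.1 psi 0.006
[ 0.49956924 -0.01023943  0.21719169] 8.5167 0.9932780612244898 [[1.0, 0.004, 0.002, 0.5], [0.004, -0.961, -0.277, 0.065], [0.0, 0.277, -0.961, 0.404], [0.0, 0.0, 0.0, 1.0]]
plate wrist (0.5006, -0.0092, 187, 79, np.float64(1.302)) 20522 [ 0.49956048 -0.01022136  0.21717508]
plate side (0.0, 0.0, 0, 0, np.float64(0.0)) 0
```

View pics/m2.png

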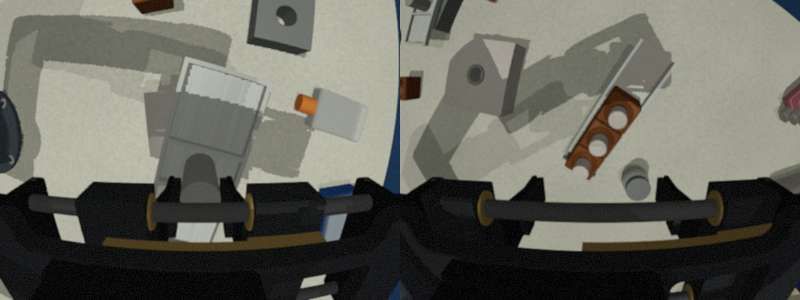

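```bash
python3 -m creep '-0.013 -0.013 0.08 0;-0.013 -0.013 0.16 0;-0.013 -0.013 0.22 0;-0.013 -0.013 0.24 0;-0.013 -0.013 0.24 0;-0.013 -0.013 0.24 0'|sed -n 2,4p; python3 -m creep '0 0 0.04 0;0 0 0.08 0;0 0 0.12 0;0 0 0.15 0;0 0 0.15 0;0 0 0.15 0'|sed -n 2,4p; python3 -m creep '0 0 0.015 0;0 0 0.03 0;0 0 0.045 0;0 0 0.06 0;0 0 0.06 0;0 0 0.06 0'|sed -n 2,4p
```

```text
tool_pos: [0.4974, -0.0129, 0.1694]
tool_rot: [0.705, 0.709, 0.0, 0.0]
contact_force: [-0.4, 0.8, -4.1]
tool_pos: [0.4966, -0.0127, 0.1385]
tool_rot: [0.705, 0.709, -0.0, -0.001]
contact_force: [0.0, -0.2, -4.0]
tool_pos: [0.4969, -0.0128, 0.127]
tool_rot: [0.705, 0.709, -0.0, -0.0]
contact_force: [-0.4, 0.4, -4.2]
```

```bash
python3 -m creep '0 0 0.01 0;0 0 0.02 0;0 0 0.02 0;0 0 0.02 0'|sed -n 2,4p; python3 -m creep '0 0 0.008 0;0 0 0.015 0;0 0 0.015 0;0 0 0.015 0'|sed -n 2,4p
```

```text
tool_pos: [0.4972, -0.0128, 0.1231]
tool_rot: [0.705, 0.709, 0.0, 0.0]
contact_force: [0.6, -0.3, -4.0]
tool_pos: [0.4975, -0.0127, 0.1205]
tool_rot: [0.705, 0.709, 0.0, 0.0]
contact_force: [1.3, 1.4, -1.0]
```

```bash
python3 -m creep '0 0 0 0;0 0 0 0;0 0 0 0;0 0 0 0;0 0 0 0;0 0 0 0;0 0 0 0;0 0 0 0' 0|sed -n 2,6p; python3 -m creep '0 0 0 0;0 0 0 0;0 0 -0.1 0;0 0 -0.3 0;0 0 -0.5 0;0 0 -0.6 0;0 0 -0.6 0;0 0 -0.6 0'|sed -n 2,6p;python3 -m creep '0 0 0 0;0 0 0 0;0 0 0 0;0 0 0 0;0 0 0 0'|sed -n 2,2p; python3 wr.py w_ins
python3 - <<'E'
import io,contextlib
with contextlib.redirect_stdout(io.StringIO()): from m1 import *
p,P,c=load('w_ins')
m,q=blob(P,(.498,-.0118),.03,.148,.18); print('post',q.mean(0).round(4),circ(q),len(q))
m,q=blob(P,(.498,-.0118),.12,.085,.11); print('plate',rect(q),len(q))
A=np.c_[q[:,:2],np.ones(len(q))]; m,q=blob(P,(.498,-.0118),.12,.093,.101);A=np.c_[q[:,:2],np.ones(len(q))];print('tilt',np.linalg.lstsq(A,q[:,2],rcond=None)[0],np.median(q[:,2]))
m,q=blob(P,(.5427,.380),.03,.104,.118); print('tapper top',q.mean(0).round(4),circ(q),len(q))
E
python3 to.py .543 .3798 .20 0.006
```

```text
tool_pos: [0.4969, -0.0128, 0.1201]
tool_rot: [0.705, 0.709, -0.0, -0.0]
contact_force: [0.6, 0.7, 0.0]
opening: 0.861
gripper_force: 0.0
tool_pos: [0.4976, -0.013, 0.2413]
tool_rot: [0.705, 0.709, 0.001, 0.001]
contact_force: [-1.7, 0.1, -0.1]
opening: 0.999
gripper_force: 0.0
tool_pos: [0.4965, -0.0127, 0.2392]
[ 0.49664201 -0.01276542  0.23942187] 12.5333 0.9936947278911564 [[1.0, 0.005, -0.0, 0.498], [0.005, -0.961, -0.276, 0.062], [-0.002, 0.276, -0.961, 0.426], [0.0, 0.0, 0.0, 1.0]]
post [ 0.4986 -0.0111  0.1608] (0.4985, -0.0126, 0.015) 988
plate (0.498, -0.0125, 191, 79, np.float64(1.305)) 12343
tilt [-0.00294432  0.0151433   0.09929703] 0.09776490546818242
tapper top [nan nan nan] (0.0, 0.0, 0.0) 0
shift [1.961 0.245 0.197] turn 0.0002 rows>= 9.5 psi 0.006<stdin>:7: RuntimeWarning: Mean of empty slice.
  ret = um.true_divide(
```

```bash
python3 -m creep '0.15 0.02 0 0;0.35 0.05 0 0;0.55 0.08 0 0;0.75 0.1 0 0;0.9 0.12 0 0;0.98 0.12 0 0;0.98 0.12 0 0'|sed -n 2,2p; python3 -m creep '0.15 0.02 0 0;0.35 0.05 0 0;0.55 0.08 0 0;0.75 0.1 0 0;0.8 0.12 0 0;0.8 0.12 0 0;0.8 0.12 0 0'|sed -n 2,2p;python3 -m creep '0 0 0 0;0 0 0 0;0 0 0 0;0 0 0 0;0 0 0 0'|sed -n 2,2p; python3 wr.py w_tap
python3 - <<'E'
import io,contextlib
with contextlib.redirect_stdout(io.StringIO()): from m1 import *
p,P,c=load('w_tap')
m,q=blob(P,(.5427,.380),.04,.104,.118); print('tapper top',q.mean(0).round(4),circ(q),len(q))
m,q=blob(P,(.54,.375),.05,.03,.045); print('tapper shoulder',q.mean(0).round(4),circ(q),len(q))
hsv=cv2.cvtColor(p,cv2.COLOR_RGB2HSV)
m=(hsv[...,2]<45)&(np.hypot(P[...,0]-.54,P[...,1]-.375)<.08)&(P[...,2]<.012); print('mat',circ(P[m]),P[m].mean(0),m.sum())
E
python3 to.py .543 .3798 .047 0.006
```

```text
tool_pos: [0.5195, 0.1868, 0.2398]
tool_pos: [0.5425, 0.3423, 0.2394]
tool_pos: [0.5429, 0.3426, 0.2404]
[0.54284309 0.34284165 0.2403979 ] 14.1667 0.9935544217687075 [[1.0, 0.003, 0.002, 0.544], [0.004, -0.961, -0.277, 0.417], [0.001, 0.277, -0.961, 0.428], [0.0, 0.0, 0.0, 1.0]]
tapper top [0.5422 0.3803 0.1123] (0.5425, 0.3799, 0.0128) 527
tapper shoulder [0.5422 0.3865 0.0409] (0.542, 0.3796, 0.0237) 564
mat (0.5352, 0.3902, 0.0533) [0.53292539 0.39573299 0.00454888] 3766
shift [0.185 0.002 0.967] turn -0.0002 rows>= 4.7 psi 0.006
```

```bash
python3 -m creep '0.1 0 0.05 0;0.185 -0.001 0.25 0;0.185 -0.001 0.45 0;0.185 -0.001 0.65 0;0.185 -0.001 0.85 0;0.185 -0.001 0.96 0;0.185 -0.001 0.96 0;0.185 -0.001 0.96 0'|sed -n 2,4p; for i in 1 2; do python3 -m creep '0 0 0 0;0 0 0 0;0 0 0 0;0 0 0 0;0 0 0 0;0 0 0 0;0 0 0 0;0 0 0 0' 1|sed -n 2,6p; done; python3 -m creep '0 0 -0.1 0;0 0 -0.3 0;0 0 -0.5 0;0 0 -0.7 0;0 0 -0.9 0;0 0 -0.95 0;0 0 -0.95 0;0 0 -0.95 0'|sed -n 2,6p; python3 to.py .4983 -.0125 .25 0.006
```

```text
tool_pos: [0.5416, 0.3801, 0.0471]
tool_rot: [0.705, 0.709, -0.001, -0.0]
contact_force: [1.0, -0.5, 1.4]
tool_pos: [0.5423, 0.3805, 0.0483]
tool_rot: [0.705, 0.709, 0.0, 0.0]
contact_force: [-0.1, 0.2, -1.3]
opening: 0.477
gripper_force: 0.0
tool_pos: [0.542, 0.3804, 0.048]
tool_rot: [0.705, 0.709, -0.0, -0.0]
contact_force: [-0.6, -0.3, -0.9]
opening: 0.287
gripper_force: 30.0
tool_pos: [0.5416, 0.3801, 0.2372]
tool_rot: [0.705, 0.709, -0.001, -0.0]
contact_force: [-0.5, 0.6, -3.1]
opening: 0.293
gripper_force: 30.0
shift [-1.961 -0.229 -0.062] turn 0.0002 rows>= 9.5 psi 0.006
```

```bash
python3 -m creep '-0.15 -0.02 -0.02 0;-0.35 -0.04 -0.05 0;-0.55 -0.07 -0.05 0;-0.75 -0.1 -0.05 0;-0.9 -0.12 -0.05 0;-0.98 -0.12 -0.05 0;-0.98 -0.12 -0.05 0'|sed -n 2,2p; python3 -m creep '-0.15 -0.02 0 0;-0.35 -0.04 0 0;-0.55 -0.07 0 0;-0.75 -0.09 0 0;-0.9 -0.105 0 0;-0.98 -0.11 0 0;-0.98 -0.11 0 0;-0.98 -0.11 0 0'|sed -n 2,2p;python3 -m creep '0 0 0 0;0 0 0 0;0 0 0 0;0 0 0 0;0 0 0 0'|sed -n 2,4p;python3 to.py .4983 -.0125 .206 0.006
```

```text
tool_pos: [0.5169, 0.1803, 0.2445]
tool_pos: [0.4977, -0.0115, 0.246]
tool_pos: [0.4987, -0.011, 0.2481]
tool_rot: [0.704, 0.71, 0.0, -0.0]
contact_force: [-0.4, -1.1, -3.2]
shift [-0.007 -0.002  0.211] turn 0.0008 rows>= 1.0 psi 0.008
```

```bash
python3 -m creep '-0.004 -0.002 0.06 0;-0.007 -0.002 0.13 0;-0.007 -0.002 0.18 0;-0.007 -0.002 0.18 0;-0.007 -0.002 0.18 0'|sed -n 2,4p; python3 -m creep '0 0 0.008 0;0 0 0.016 0;0 0 0.024 0;0 0 0.032 0;0 0 0.04 0;0 0 0.048 0;0 0 0.055 0'|sed -n 2,6p
```

```text
tool_pos: [0.4981, -0.0129, 0.212]
tool_rot: [0.705, 0.71, -0.0, -0.0]
contact_force: [-0.1, 0.8, -1.8]
tool_pos: [0.4993, -0.0135, 0.2027]
tool_rot: [0.705, 0.709, 0.001, 0.001]
contact_force: [-1.5, 0.3, 9.3]
opening: 0.29
gripper_force: 30.0
```

```bash
python3 -m creep '0 0 0.008 0;0 0 0.016 0;0 0 0.024 0;0 0 0.032 0'|sed -n 2,6p;  python3 -m creep '0 0 0.008 0;0 0 0.016 0;0 0 0.024 0;0 0 0.032 0'|sed -n 2,6p
```

```text
tool_pos: [0.4995, -0.0136, 0.197]
tool_rot: [0.705, 0.709, 0.001, 0.001]
contact_force: [-1.9, 1.1, 12.5]
opening: 0.29
gripper_force: 30.0
tool_pos: [0.4998, -0.0131, 0.1933]
tool_rot: [0.705, 0.709, 0.001, 0.002]
contact_force: [-8.6, 3.5, 40.1]
opening: 0.289
gripper_force: 30.1
```

```bash
python3 -m creep '0 0 -0.05 0;0 0 -0.15 0;0 0 -0.25 0;0 0 -0.35 0;0 0 -0.35 0;0 0 -0.35 0;0 0 -0.35 0;0 0 -0.35 0'|sed -n 2,4p; python3 wr.py w_flush
python3 - <<'E'
import io,contextlib
with contextlib.redirect_stdout(io.StringIO()): from m1 import *
p,P,c=load('w_flush')
m,q=blob(P,(.498,-.0118),.03,.14,.17); print('post',len(q),np.median(q[:,2]) if len(q) else 0)
m,q=blob(P,(.498,-.0118),.12,.08,.091); print('plate',rect(q),len(q),np.median(q[:,2]))
m,q=blob(P,(.498,-.0118),.12,.092,.11); print('rims',rect(q),len(q),np.median(q[:,2]))
E
python3 to.py .542 .3803 .25 0.006
```

```text
tool_pos: [0.4971, -0.0129, 0.2567]
tool_rot: [0.705, 0.709, -0.001, -0.002]
contact_force: [0.0, 0.2, -3.1]
[ 0.49725307 -0.01295153  0.25674884] 20.8833 0.9937627551020408 [[1.0, 0.005, -0.002, 0.498], [0.005, -0.961, -0.276, 0.062], [-0.003, 0.276, -0.961, 0.444], [0.0, 0.0, 0.0, 1.0]]
post 227 0.1498173120506599
plate (0.498, -0.0123, 184, 71, np.float64(1.308)) 5546 0.08661449427327506
rims (0.4982, -0.0116, 190, 79, np.float64(1.308)) 1750 0.09646554865083265
shift [1.965 0.236 0.035] turn 0.0002 rows>= 9.5 psi 0.006
```

```bash
python3 -m creep '0.15 0.02 0 0;0.35 0.04 0 0;0.55 0.07 0 0;0.75 0.1 0 0;0.9 0.12 0 0;0.98 0.12 0 0;0.98 0.12 0 0'|sed -n 2,2p; python3 -m creep '0.15 0.02 0 0;0.35 0.04 0 0;0.55 0.07 0 0;0.75 0.09 0 0;0.9 0.11 0 0;0.985 0.115 0 0;0.985 0.115 0 0;0.985 0.115 0 0'|sed -n 2,2p;python3 -m creep '0 0 0 0;0 0 0 0;0 0 0 0;0 0 0 0;0 0 0 0'|sed -n 2,4p;python3 to.py .542 .3803 .048 0.006; python3 wr.py w_mat;  python3 - <<'E' 
import io,contextlib
with contextlib.redirect_stdout(io.StringIO()): from m1 import *
p,P,c=load('w_mat')
hsv=cv2.cvtColor(p,cv2.COLOR_RGB2HSV)
m=(hsv[...,2]<45)&(np.hypot(P[...,0]-.54,P[...,1]-.385)<.08)&(P[...,2]<.012); print('mat',circ(P[m]),P[m].mean(0),m.sum())
m,q=blob(P,(.4221,.2322),.08,.09,.11); print('new cap',q.mean(0).round(4),circ(q),len(q))
E
```

```text
tool_pos: [0.5203, 0.1866, 0.2569]
tool_pos: [0.5423, 0.3796, 0.2565]
tool_pos: [0.5431, 0.3793, 0.2586]
tool_rot: [0.705, 0.709, 0.0, 0.0]
contact_force: [-0.0, 0.2, -2.6]
shift [ 0.005 -0.006  1.053] turn -0.0003 rows>= 5.1 psi 0.005
[0.5430537  0.37944054 0.25858308] 22.6 0.9936904761904762 [[1.0, 0.003, 0.002, 0.544], [0.004, -0.961, -0.277, 0.454], [0.001, 0.277, -0.961, 0.446], [0.0, 0.0, 0.0, 1.0]]
mat (0.5352, 0.39, 0.0531) [0.53491076 0.39448593 0.0045188 ] 4230
new cap [nan nan nan] (0.0, 0.0, 0.0) 0<stdin>:6: RuntimeWarning: Mean of empty slice.
  ret = um.true_divide(
```

```bash
python3 -m creep '0.02 -0.01 0.1 0;0.043 -0.03 0.3 0;0.043 -0.03 0.5 0;0.043 -0.03 0.7 0;0.043 -0.03 0.9 0;0.043 -0.03 1 0;0.043 -0.03 1 0;0.043 -0.03 1 0'|sed -n 2,4p; python3 -m creep '0 0 0.01 0;0 0 0.02 0;0 0 0.03 0;0 0 0.04 0;0 0 0.04 0;0 0 0.04 0'|sed -n 2,4p
```

```text
tool_pos: [0.5364, 0.3883, 0.0574]
tool_rot: [0.705, 0.709, -0.001, -0.0]
contact_force: [0.4, 0.8, -2.1]
tool_pos: [0.5369, 0.3887, 0.0508]
tool_rot: [0.705, 0.709, 0.0, 0.0]
contact_force: [0.1, 0.4, -2.1]
```

```bash
python3 -m creep '0 0 0.005 0;0 0 0.01 0;0 0 0.015 0;0 0 0.015 0;0 0 0.015 0'|sed -n 2,4p; python3 -m creep '0 0 0 0;0 0 0 0;0 0 0 0' |sed -n 2,4p
```

```text
tool_pos: [0.5369, 0.3888, 0.0479]
tool_rot: [0.705, 0.709, 0.0, 0.0]
contact_force: [-0.3, -0.6, 1.5]
tool_pos: [0.5369, 0.3888, 0.0479]
tool_rot: [0.705, 0.709, 0.0, 0.0]
contact_force: [-1.2, -0.9, 3.2]
```

```bash
python3 -m creep '0 0 0 0;0 0 0 0;0 0 0 0;0 0 0 0;0 0 0 0;0 0 0 0;0 0 0 0;0 0 0 0' 0|sed -n 2,6p; python3 -m creep '0 0 0 0;0 0 0 0;0 0 -0.1 0;0 0 -0.3 0;0 0 -0.5 0;0 0 -0.7 0;0 0 -0.9 0;0 0 -1 0'|sed -n 2,6p;python3 -m creep '0 0 0 0;0 0 0 0;0 0 0 0'|sed -n 2,2p; python3 wr.py w_tap2;  python3 - <<'E' 
import io,contextlib
with contextlib.redirect_stdout(io.StringIO()): from m1 import *
p,P,c=load('w_tap2')
m,q=blob(P,(.537,.388),.03,.102,.118); print('tapper top',q.mean(0).round(4),circ(q),len(q))
m,q=blob(P,(.537,.388),.05,.03,.045); print('tapper shoulder',q.mean(0).round(4),circ(q),len(q))
E
python3 to.py .49 .20 .26 0.006 .44 .01 .26 0.006 .45 -.20 .26 .65 .45 -.20 .26 1.303
```

```text
tool_pos: [0.5369, 0.3886, 0.0473]
tool_rot: [0.705, 0.709, 0.0, 0.0]
contact_force: [-0.5, 0.8, 0.5]
opening: 0.811
gripper_force: 0.0
tool_pos: [0.539, 0.3899, 0.2536]
tool_rot: [0.705, 0.709, 0.004, 0.001]
contact_force: [1.2, 0.2, -0.4]
opening: 0.999
gripper_force: 0.0
tool_pos: [0.5359, 0.3881, 0.2462]
[0.5355454  0.38800129 0.2453526 ] 26.0667 0.9932142857142857 [[1.0, 0.005, -0.0, 0.537], [0.005, -0.961, -0.278, 0.463], [-0.002, 0.278, -0.961, 0.433], [0.0, 0.0, 0.0, 1.0]]
tapper top [0.5379 0.3893 0.112 ] (0.5379, 0.3883, 0.013) 520
tapper shoulder [0.5378 0.3965 0.0406] (0.538, 0.3886, 0.024) 563
shift [-0.939 -0.234 -0.071] turn 0.0002 rows>= 4.7 psi 0.006
shift [-0.948 -0.256  0.   ] turn -0.0 rows>= 4.7 psi 0.006
shift [-1.05   0.044  0.   ] turn -0.3075 rows>= 5.2 psi 0.006
shift [0. 0. 0.] turn -0.3118 rows>= 5.2 psi 0.65
```

```bash
python3 -m creep '-0.15 -0.04 0 0;-0.35 -0.09 -0.07 0;-0.55 -0.14 -0.07 0;-0.75 -0.19 -0.07 0;-0.9 -0.22 -0.07 0;-0.95 -0.235 -0.07 0;-0.95 -0.235 -0.07 0'|sed -n 2,2p; python3 -m creep '-0.15 -0.04 0 0;-0.35 -0.09 0 0;-0.55 -0.14 0 0;-0.75 -0.2 0 0;-0.9 -0.24 0 0;-0.95 -0.255 0 0;-0.95 -0.255 0 0'|sed -n 2,2p;python3 -m creep '-0.15 0 0 -0.05;-0.35 0 0 -0.1;-0.55 0.02 0 -0.15;-0.75 0.04 0 -0.2;-0.9 0.04 0 -0.25;-1 0.04 0 -0.3;-1 0.04 0 -0.31'|sed -n 2,2p;python3 -m creep '0 0 0 -0.05;0 0 0 -0.1;0 0 0 -0.15;0 0 0 -0.2;0 0 0 -0.25;0 0 0 -0.31;0 0 0 -0.31;0 0 0 -0.31'|sed -n 2,2p;python3 to.py .49 -.29 .26 1.303 .389 -.2783 .22 1.303; python3 wr.py w_ln2
```

```text
tool_pos: [0.4895, 0.1961, 0.2599]
tool_pos: [0.4415, 0.0072, 0.2608]
tool_pos: [0.4531, -0.1946, 0.2609]
tool_pos: [0.4514, -0.1898, 0.261]
shift [-0.318 -0.432  0.004] turn 0.0002 rows>= 2.6 psi 1.303
shift [ 0.502 -0.077  0.2  ] turn -0.0 rows>= 2.6 psi 1.303
[ 0.45124485 -0.19020919  0.26108615] 28.5333 0.9935161564625851 [[0.266, 0.926, 0.267, 0.379], [0.964, -0.256, -0.072, -0.171], [0.002, 0.277, -0.961, 0.448], [0.0, 0.0, 0.0, 1.0]]
```

```bash
python3 - <<'E'
import io,contextlib
with contextlib.redirect_stdout(io.StringIO()): from m1 import *
p,P,c=load('w_ln2')
for k,z in(((.386,-.2775),.119),((.4428,-.2932),.1325),((.499,-.3084),.145)):
    m,q=blob(P,k,.024,z-.008,z+.008); print('lane cap',q.mean(0).round(4) if len(q) else 0,circ(q),len(q))
m,q=blob(P,(.4221,.2322),.08,.09,.11); print('new cap',circ(q),len(q))
E
python3 to.py .388 -.278 .22 1.303
```

```text
lane cap [ 0.3846 -0.2757  0.12  ] (0.3848, -0.2766, 0.0163) 687
lane cap [ 0.4403 -0.2912  0.1326] (0.4411, -0.2923, 0.016) 668
lane cap 0 (0.0, 0.0, 0.0) 0
new cap (0.4211, 0.2284, 0.0146) 123
shift [ 0.189 -0.507  0.205] turn 0.0002 rows>= 2.8 psi 1.303
```

```bash
python3 -m creep '0.05 -0.15 0 0;0.12 -0.32 0.1 0;0.187 -0.505 0.2 0;0.187 -0.505 0.2 0;0.187 -0.505 0.2 0;0.187 -0.505 0.2 0;0.187 -0.505 0.2 0;0.187 -0.505 0.2 0'|sed -n 2,2p;python3 to.py .388 -.2776 .092 1.303
```

```text
tool_pos: [0.389, -0.2787, 0.222]
shift [0.007 0.004 0.65 ] turn 0.0016 rows>= 3.1 psi 1.306
```

```bash
python3 -m creep '0.006 0.004 0.1 0;0.006 0.004 0.25 0;0.006 0.004 0.4 0;0.006 0.004 0.55 0;0.006 0.004 0.65 0;0.006 0.004 0.65 0;0.006 0.004 0.65 0;0.006 0.004 0.65 0'|sed -n 2,4p; for i in 1 2; do python3 -m creep '0 0 0 0;0 0 0 0;0 0 0 0;0 0 0 0;0 0 0 0;0 0 0 0;0 0 0 0' 1|sed -n 2,6p; done
```

```text
tool_pos: [0.3882, -0.2789, 0.0925]
tool_rot: [0.132, 0.991, -0.001, 0.001]
contact_force: [0.7, -0.3, 0.1]
tool_pos: [0.3869, -0.2785, 0.0914]
tool_rot: [0.133, 0.991, -0.0, 0.0]
contact_force: [0.9, -0.5, -0.7]
opening: 0.556
gripper_force: 0.0
tool_pos: [0.3869, -0.2782, 0.0913]
tool_rot: [0.133, 0.991, 0.0, -0.0]
contact_force: [0.6, 1.0, 0.7]
opening: 0.332
gripper_force: 30.0
```

```bash
python3 -m creep '0.011 0 -0.05 0;0.04 0 -0.2 0;0.08 0 -0.39 0;0.122 0 -0.58 0;0.16 0 -0.76 0;0.18 0 -0.84 0;0.18 0 -0.84 0;0.18 0 -0.84 0'|sed -n 2,6p; python3 -m creep '0 0 0 0;0 0 0 0;0 0 0 0;0 0 0 0;0 0 0 0'|sed -n 2,2p; python3 to.py .43 -.1 .26 1.303 .4954 .0477 .26 1.303
python3 - <<'E'
from h import *
p,d,c=snap('side'); save(p,'side2.png'); p2,d,c=snap('wrist'); cv2.imwrite('pics/m3.png',cv2.resize(cv2.cvtColor(np.hstack([p,p2]),cv2.COLOR_RGB2BGR),(800,300)))
E
```

```text
tool_pos: [0.352, -0.269, 0.26]
tool_rot: [0.133, 0.991, -0.001, 0.001]
contact_force: [0.3, 0.8, -2.0]
opening: 0.334
gripper_force: 30.0
tool_pos: [0.352, -0.2687, 0.2584]
shift [-0.155  0.916 -0.007] turn 0.001 rows>= 4.5 psi 1.305
shift [-0.12   0.799  0.   ] turn -0.0 rows>= 3.9 psi 1.303
```

View pics/m3.png

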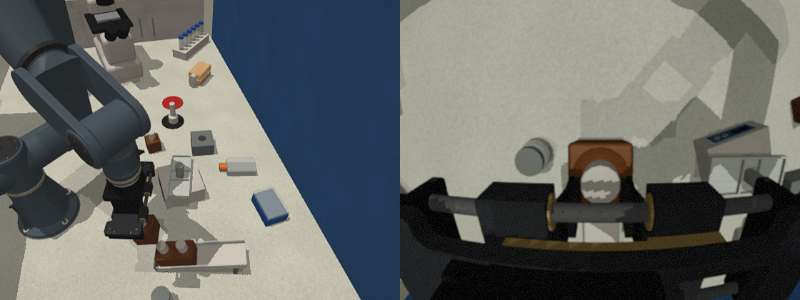

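```bash
cat > tilt.py <<'E'
import io,contextlib
with contextlib.redirect_stdout(io.StringIO()): from m1 import *
from wr import wsnap
# held bottle: slope of its brown body top along tool x, and where its front edge is
p,d,c=wsnap('w_hold'); P=cloud(d,c,True); s=robot.sense(); t=np.array(s['tool_pos']); M=R.from_quat(s['tool_rot']).as_matrix()
Q=(P-t)@M   # tool frame
hsv=cv2.cvtColor(p,cv2.COLOR_RGB2HSV)
br=(hsv[...,0]<20)&(hsv[...,1]>90)&(abs(Q[...,1])<.04)&(abs(Q[...,0])<.07)
top=br&(Q[...,2]<.022)&(Q[...,2]>-.03)
q=Q[top]; print(len(q),'x',q[:,0].min().round(4),q[:,0].max().round(4),'y',q[:,1].min().round(4),q[:,1].max().round(4))
A=np.c_[q[:,:2],np.ones(len(q))]; print('top slope dz/dx,dz/dy,z0',np.linalg.lstsq(A,q[:,2],rcond=None)[0].round(4))
f=Q[br&(Q[...,2]>.025)&(Q[...,2]<.065)]; print(len(f))
if len(f)>30: A=np.c_[f[:,1:],np.ones(len(f))]; print('front face dx/dy,dx/dz,x0',np.linalg.lstsq(A,f[:,0],rcond=None)[0].round(4), 'zmax',np.percentile(Q[br][:,2],99).round(4))
E
python3 tilt.py
```

```text
3605 x -0.0287 0.0259 y -0.0297 0.0286
top slope dz/dx,dz/dy,z0 [ 0.2679 -0.0063  0.006 ]
100
front face dx/dy,dx/dz,x0 [ 0.0006 -0.1817  0.029 ] zmax 0.0342
```

```bash
python3 -m creep '-0.02 0.15 -0.02 0;-0.05 0.3 -0.03 0;-0.08 0.5 -0.03 0;-0.12 0.7 -0.03 0;-0.14 0.85 -0.03 0;-0.155 0.92 -0.03 0;-0.155 0.92 -0.03 0'|sed -n 2,2p;python3 -m creep '-0.02 0.15 0 0;-0.05 0.3 0 0;-0.08 0.5 0 0;-0.11 0.7 0 0;-0.12 0.8 0 0;-0.12 0.8 0 0;-0.12 0.8 0 0;-0.12 0.8 0 0'|sed -n 2,2p;python3 -m creep '0 0 0 0;0 0 0 0;0 0 0 0;0 0 0 0;0 0 0 0'|sed -n 2,4p; python3 to.py .4972 .0472 .168 1.303
```

```text
tool_pos: [0.4313, -0.0967, 0.2654]
tool_pos: [0.4953, 0.0474, 0.2651]
tool_pos: [0.4956, 0.0479, 0.2654]
tool_rot: [0.133, 0.991, -0.0, 0.0]
contact_force: [-0.1, 0.5, -2.4]
shift [-0.009 -0.001  0.487] turn 0.0005 rows>= 2.3 psi 1.304
```

```bash
python3 -m creep '-0.009 -0.001 0.08 0;-0.009 -0.001 0.2 0;-0.009 -0.001 0.32 0;-0.009 -0.001 0.42 0;-0.009 -0.001 0.48 0;-0.009 -0.001 0.48 0;-0.009 -0.001 0.48 0;-0.009 -0.001 0.48 0'|sed -n 2,4p;python3 -m creep '0 0 0.01 0;0 0 0.02 0;0 0 0.03 0;0 0 0.03 0'|sed -n 2,4p
```

```text
tool_pos: [0.4983, 0.0476, 0.1702]
tool_rot: [0.133, 0.991, -0.0, 0.001]
contact_force: [0.8, -0.3, -2.9]
tool_pos: [0.4973, 0.0478, 0.1634]
tool_rot: [0.133, 0.991, 0.0, 0.0]
contact_force: [0.8, 0.1, -2.3]
```

```bash
python3 -m creep '0 0 0.01 0;0 0 0.01 0;0 0 0.01 0'|sed -n 2,4p;python3 -m creep '0 0 0.01 0;0 0 0.01 0;0 0 0.01 0'|sed -n 2,4p
```

```text
tool_pos: [0.4974, 0.0478, 0.1613]
tool_rot: [0.133, 0.991, -0.0, -0.0]
contact_force: [0.5, -0.1, -2.2]
tool_pos: [0.4983, 0.0478, 0.1599]
tool_rot: [0.133, 0.991, 0.0, 0.001]
contact_force: [0.6, 0.5, 2.8]
```

```bash
python3 -m creep '0 0 0 0;0 0 0 0;0 0 0 0;0 0 0 0;0 0 0 0;0 0 0 0;0 0 0 0;0 0 0 0' 0|sed -n 2,6p; python3 -m creep '0 0 0 0;0 0 0 0;0 0 -0.1 0;0 0 -0.25 0;0 0 -0.4 0;0 0 -0.5 0;0 0 -0.5 0;0 0 -0.5 0'|sed -n 2,2p;python3 -m creep '0 0 0 0;0 0 0 0;0 0 0 0'|sed -n 2,2p
cat > nest.py <<'E'
import io,contextlib,sys
with contextlib.redirect_stdout(io.StringIO()): from m1 import *
from wr import wsnap
p,d,c=wsnap(sys.argv[1]); P=cloud(d,c,True)
for n,k in(('a',(.4829,-.0672)),('b',(.5131,.0428))):
    m,q=blob(P,k,.035,.176,.20); print(n,'cap top',len(q),q.mean(0).round(4) if len(q) else'',circ(q))
    m,q=blob(P,k,.045,.14,.158); print(n,'body top',len(q),rect(q) if len(q) else '',np.median(q[:,2]) if len(q) else '')
cv2.imwrite('pics/%s_s.png'%sys.argv[1],cv2.cvtColor(p,cv2.COLOR_RGB2BGR))
E
python3 nest.py w_n1; python3 to.py .43 -.1 .27 1.303 .388 -.278 .22 1.303
```

```text
tool_pos: [0.4972, 0.0478, 0.1593]
tool_rot: [0.133, 0.991, -0.0, -0.0]
contact_force: [1.3, -0.1, -0.3]
opening: 0.861
gripper_force: 0.0
tool_pos: [0.498, 0.0477, 0.2604]
tool_pos: [0.4964, 0.0479, 0.2579]
a cap top 0  (0.0, 0.0, 0.0)
a body top 5 (0.4958, -0.0245, 1, 5, np.float64(1.433)) 0.14994033680367663
b cap top 1046 [0.508  0.0475 0.1853] (0.5094, 0.0472, 0.0155)
b body top 2543 (0.5076, 0.0375, 77, 61, np.float64(1.376)) 0.14815741095393958
shift [ 0.127 -0.801 -0.059] turn 0.0009 rows>= 3.9 psi 1.305
shift [-0.033 -0.914  0.25 ] turn -0.0 rows>= 4.5 psi 1.303
```

View pics/w_n1_s.png

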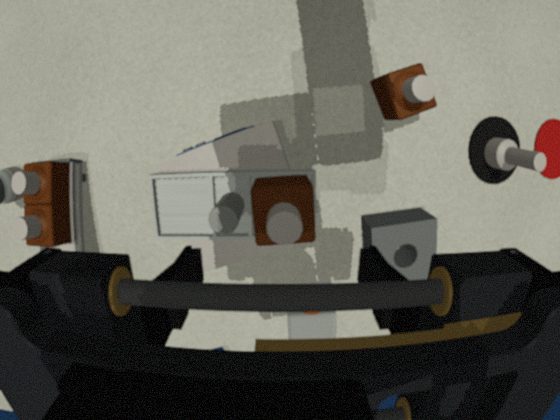

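The wrist view shows old1 upright in nest b (283,210), nest a empty (190,205), the two remaining bottles at the lane's front (45,205) and the new bottle undisturbed (410,90).

```bash
python3 -m creep '0.02 -0.15 -0.05 0;0.05 -0.3 -0.06 0;0.08 -0.5 -0.06 0;0.11 -0.7 -0.06 0;0.127 -0.8 -0.06 0;0.127 -0.8 -0.06 0'|sed -n 2,2p;python3 -m creep '-0.01 -0.15 0 0;-0.02 -0.3 0 0;-0.03 -0.3 0 0;-0.03 -0.3 0 0;-0.03 -0.3 0 0;-0.03 -0.3 0 0'|sed -n 2,2p; python3 wr.py w_ln3
python3 - <<'E'
import io,contextlib
with contextlib.redirect_stdout(io.StringIO()): from m1 import *
p,P,c=load('w_ln3')
for k,z in(((.386,-.2775),.119),((.4428,-.2932),.1325)):
    m,q=blob(P,k,.024,z-.008,z+.008); print('lane cap',q.mean(0).round(4) if len(q) else 0,circ(q),len(q))
E
python3 to.py .388 -.2785 .22 1.303
```

```text
tool_pos: [0.4293, -0.1029, 0.2708]
tool_pos: [0.4208, -0.158, 0.271]
[ 0.42084964 -0.15797452  0.27106854] 38.1167 0.9934481292517007 [[0.263, 0.927, 0.267, 0.349], [0.965, -0.253, -0.071, -0.139], [0.001, 0.276, -0.961, 0.458], [0.0, 0.0, 0.0, 1.0]]
lane cap [ 0.3842 -0.2754  0.1199] (0.3844, -0.2766, 0.016) 606
lane cap [ 0.4396 -0.2906  0.1324] (0.4409, -0.2917, 0.0161) 568
shift [ 0.001 -0.625  0.255] turn 0.0017 rows>= 3.2 psi 1.307
```

Old2 is at the same front spot; same grasp.

```bash
python3 -m creep '0.001 -0.15 0 0;0.001 -0.3 0.1 0;0.001 -0.5 0.2 0;0.001 -0.625 0.255 0;0.001 -0.625 0.255 0;0.001 -0.625 0.255 0;0.001 -0.625 0.255 0;0.001 -0.625 0.255 0'|sed -n 2,2p;python3 to.py .388 -.278 .092 1.303
```

```text
tool_pos: [0.3883, -0.2785, 0.2209]
shift [0.003 0.002 0.644] turn 0.0018 rows>= 3.1 psi 1.307
```

```bash
python3 -m creep '0.003 0.002 0.1 0;0.003 0.002 0.25 0;0.003 0.002 0.4 0;0.003 0.002 0.55 0;0.003 0.002 0.64 0;0.003 0.002 0.64 0;0.003 0.002 0.64 0;0.003 0.002 0.64 0'|sed -n 2,4p; for i in 1 2; do python3 -m creep '0 0 0 0;0 0 0 0;0 0 0 0;0 0 0 0;0 0 0 0;0 0 0 0;0 0 0 0' 1|sed -n 2,6p; done
python3 -m creep '0.011 0 -0.05 0;0.04 0 -0.2 0;0.08 0 -0.39 0;0.122 0 -0.58 0;0.16 0 -0.76 0;0.18 0 -0.84 0;0.18 0 -0.84 0;0.18 0 -0.84 0'|sed -n 2,6p; python3 -m creep '0 0 0 0;0 0 0 0;0 0 0 0;0 0 0 0;0 0 0 0'|sed -n 2,2p; python3 tilt.py; python3 to.py .43 -.1 .26 1.303 .471 -.0637 .26 1.303
```

```text
tool_pos: [0.3885, -0.2796, 0.0937]
tool_rot: [0.132, 0.991, -0.001, 0.001]
contact_force: [0.0, -0.3, 0.0]
tool_pos: [0.3873, -0.2795, 0.0924]
tool_rot: [0.133, 0.991, -0.0, 0.0]
contact_force: [-0.3, -0.1, 0.2]
opening: 0.553
gripper_force: 0.0
tool_pos: [0.3873, -0.2793, 0.0923]
tool_rot: [0.133, 0.991, 0.0, -0.0]
contact_force: [0.2, 1.5, -0.7]
opening: 0.329
gripper_force: 30.0
tool_pos: [0.3524, -0.2699, 0.2611]
tool_rot: [0.133, 0.991, -0.001, 0.001]
contact_force: [-0.1, -0.0, -3.1]
opening: 0.331
gripper_force: 30.0
tool_pos: [0.3524, -0.2696, 0.2594]
3689 x -0.0295 0.027 y -0.0299 0.0286
top slope dz/dx,dz/dy,z0 [ 0.2521 -0.0054  0.0068]
143
front face dx/dy,dx/dz,x0 [ 0.0011 -0.1732  0.03  ] zmax 0.0376
shift [-0.151  0.921 -0.001] turn 0.0009 rows>= 4.5 psi 1.305
shift [-0.15   0.229  0.   ] turn -0.0 rows>= 1.3 psi 1.303
```

```bash
python3 -m creep '-0.02 0.15 -0.02 0;-0.05 0.3 -0.03 0;-0.08 0.5 -0.03 0;-0.12 0.7 -0.03 0;-0.14 0.85 -0.03 0;-0.155 0.92 -0.03 0;-0.155 0.92 -0.03 0'|sed -n 2,2p;python3 -m creep '-0.05 0.08 0 0;-0.1 0.15 0 0;-0.15 0.22 0 0;-0.15 0.22 0 0;-0.15 0.22 0 0;-0.15 0.22 0 0;-0.15 0.22 0 0;-0.15 0.22 0 0'|sed -n 2,2p; python3 to.py .4708 -.066 .168 1.303
```

```text
tool_pos: [0.4316, -0.0976, 0.2662]
tool_pos: [0.4707, -0.0666, 0.2663]
shift [0.    0.003 0.491] turn 0.0003 rows>= 2.4 psi 1.304
```

```bash
python3 -m creep '0 0.003 0.08 0;0 0.003 0.2 0;0 0.003 0.32 0;0 0.003 0.42 0;0 0.003 0.48 0;0 0.003 0.5 0;0 0.003 0.51 0;0 0.003 0.51 0'|sed -n 2,4p;python3 -m creep '0 0 0.01 0;0 0 0.01 0;0 0 0.01 0'|sed -n 2,4p;python3 -m creep '0 0 0.01 0;0 0 0.01 0;0 0 0.01 0'|sed -n 2,4p
```

```text
tool_pos: [0.4717, -0.0658, 0.1646]
tool_rot: [0.133, 0.991, -0.0, 0.0]
contact_force: [-0.5, -1.3, -2.2]
tool_pos: [0.472, -0.0656, 0.163]
tool_rot: [0.133, 0.991, -0.0, 0.001]
contact_force: [-0.5, -0.4, -1.8]
tool_pos: [0.4724, -0.0658, 0.1611]
tool_rot: [0.132, 0.991, -0.0, 0.001]
contact_force: [0.3, 0.5, 2.6]
```

```bash
python3 -m creep '0 0 0 0;0 0 0 0;0 0 0 0;0 0 0 0;0 0 0 0;0 0 0 0;0 0 0 0;0 0 0 0' 0|sed -n 2,6p; python3 -m creep '0 0 0 0;0 0 0 0;0 0 -0.1 0;0 0 -0.25 0;0 0 -0.4 0;0 0 -0.53 0;0 0 -0.53 0;0 0 -0.53 0'|sed -n 2,2p;python3 -m creep '0 0 0 0;0 0 0 0;0 0 0 0'|sed -n 2,2p; python3 nest.py w_n2
cat > new.py <<'E'
import io,contextlib,sys
with contextlib.redirect_stdout(io.StringIO()): from m1 import *
from wr import wsnap
p,d,c=wsnap(sys.argv[1]); P=cloud(d,c,True)
hsv=cv2.cvtColor(p,cv2.COLOR_RGB2HSV)
m=(hsv[...,0]<20)&(hsv[...,1]>90)&(np.hypot(P[...,0]-.42,P[...,1]-.23)<.12)&(P[...,2]>.055)&(P[...,2]<.068); q=P[m]; print('body top',len(q),rect(q),q.mean(0).round(4))
m,q=blob(P,q.mean(0),.05,.094,.106); print('cap',len(q),q.mean(0).round(4),circ(q))
m=(hsv[...,0]<20)&(hsv[...,1]>90)&(P[...,0]>.3)&(P[...,2]>.03)&(P[...,2]<.068); N,L,S,C=cv2.connectedComponentsWithStats(m.astype(np.uint8))
print([(S[i,4],np.median(P[L==i],0).round(3).tolist()) for i in range(1,N) if S[i,4]>60])
E
python3 new.py w_nw1;  python3 to.py .44 .09 .27 1.303
```

```text
tool_pos: [0.4714, -0.0653, 0.1603]
tool_rot: [0.133, 0.991, 0.0, -0.0]
contact_force: [-0.5, 0.2, 0.2]
opening: 0.853
gripper_force: 0.0
tool_pos: [0.4724, -0.0657, 0.2677]
tool_pos: [0.4705, -0.065, 0.2649]
a cap top 995 [ 0.4838 -0.069   0.1858] (0.4851, -0.0694, 0.0154)
a body top 2442 (0.4872, -0.0616, 76, 60, np.float64(1.323)) 0.1486858002815894
b cap top 877 [0.5073 0.0442 0.1853] (0.5088, 0.0457, 0.0157)
b body top 2096 (0.5072, 0.0373, 76, 60, np.float64(1.394)) 0.14867533690764304
body top 925 (0.421, 0.2298, 59, 58, np.float64(0.133)) [0.4198 0.2201 0.0627]
cap 390 [0.4214 0.2302 0.0999] (0.4217, 0.2323, 0.0159)
[(np.int32(1282), [0.419, 0.21, 0.062]), (np.int32(402), [0.402, -0.251, 0.054])]
shift [ 0.353  0.708 -0.023] turn 0.0009 rows>= 3.8 psi 1.305
```

```bash
python3 -m creep '0.06 0.12 -0.03 -0.03;0.15 0.3 -0.05 -0.06;0.25 0.5 -0.05 -0.1;0.35 0.7 -0.05 -0.15;0.35 0.72 -0.05 -0.19;0.35 0.72 -0.05 -0.19;0.35 0.72 -0.05 -0.19;0.35 0.72 -0.05 -0.19'|sed -n 2,2p; python3 new.py w_nw2;  python3 to.py .421 .231 .2 1.704
```

```text
tool_pos: [0.4421, 0.0911, 0.2761]
body top 1086 (0.4205, 0.2311, 58, 58, np.float64(0.13)) [0.4175 0.2224 0.0631]
cap 493 [0.4209 0.2313 0.1002] (0.4215, 0.2325, 0.0157)
[(np.int32(362), [0.401, -0.251, 0.055]), (np.int32(1339), [0.412, 0.214, 0.062]), (np.int32(212), [0.686, 0.043, 0.033])]
shift [0.015 0.709 0.38 ] turn -0.0019 rows>= 3.9 psi 1.7
```

```bash
python3 -m creep '0.015 0.15 0.05 0;0.015 0.35 0.15 0;0.015 0.55 0.25 0;0.015 0.7 0.35 0;0.015 0.712 0.38 0;0.015 0.712 0.38 0;0.015 0.712 0.38 0;0.015 0.712 0.38 0'|sed -n 2,2p;python3 to.py .421 .2316 .068 1.704
```

```text
tool_pos: [0.4214, 0.2313, 0.201]
shift [0.003 0.002 0.665] turn -0.0018 rows>= 3.2 psi 1.7
```

```bash
python3 -m creep '0.003 0.002 0.1 0;0.003 0.002 0.25 0;0.003 0.002 0.4 0;0.003 0.002 0.55 0;0.003 0.002 0.66 0;0.003 0.002 0.66 0;0.003 0.002 0.66 0;0.003 0.002 0.66 0'|sed -n 2,4p; for i in 1 2; do python3 -m creep '0 0 0 0;0 0 0 0;0 0 0 0;0 0 0 0;0 0 0 0;0 0 0 0;0 0 0 0' 1|sed -n 2,6p; done
python3 -m creep '0 0 -0.05 0;0 0 -0.2 0;0 0 -0.4 0;0 0 -0.6 0;0 0 -0.8 0;0 0 -1 0;0 0 -1 0;0 0 -1 0'|sed -n 2,6p; python3 to.py .42 .06 .27 1.303  .42 -.13 .27 1.303 .47 -.30 .27 1.303
```

```text
tool_pos: [0.4213, 0.2326, 0.0698]
tool_rot: [-0.065, 0.998, 0.0, 0.002]
contact_force: [-0.5, 0.4, 0.3]
tool_pos: [0.4194, 0.2331, 0.0684]
tool_rot: [-0.066, 0.998, 0.0, 0.0]
contact_force: [0.6, 0.3, 0.5]
opening: 0.554
gripper_force: 0.0
tool_pos: [0.4194, 0.2331, 0.0683]
tool_rot: [-0.066, 0.998, 0.0, -0.0]
contact_force: [-0.4, 1.2, 0.1]
opening: 0.342
gripper_force: 30.0
tool_pos: [0.4208, 0.2333, 0.2705]
tool_rot: [-0.066, 0.998, 0.0, 0.003]
contact_force: [0.3, -0.5, -3.0]
opening: 0.343
gripper_force: 30.0
shift [ 0.118 -0.858  0.001] turn 0.191 rows>= 4.2 psi 1.703
shift [-0.251 -0.916  0.   ] turn -0.0 rows>= 4.6 psi 1.303
shift [-0.466 -0.754  0.   ] turn -0.0 rows>= 4.2 psi 1.303
```

```bash
python3 -m creep '0.02 -0.15 0 0.04;0.04 -0.3 0 0.08;0.06 -0.5 0 0.12;0.1 -0.7 0 0.16;0.118 -0.858 0 0.191;0.118 -0.858 0 0.191'|sed -n 2,2p;python3 -m creep '-0.04 -0.15 0 0;-0.08 -0.3 0 0;-0.13 -0.5 0 0;-0.18 -0.7 0 0;-0.25 -0.9 0 0;-0.25 -0.916 0 0'|sed -n 2,2p;python3 -m creep '-0.1 -0.15 0 0;-0.2 -0.32 0 0;-0.32 -0.5 0 0;-0.42 -0.68 0 0;-0.466 -0.75 0 0;-0.466 -0.75 0 0;-0.466 -0.75 0 0;-0.466 -0.75 0 0'|sed -n 2,3p;python3 to.py .4839 -.3038 .13 1.303
```

```text
tool_pos: [0.4172, 0.0549, 0.2661]
tool_pos: [0.4191, -0.1364, 0.2668]
tool_pos: [0.4674, -0.2971, 0.2662]
tool_rot: [0.133, 0.991, 0.002, -0.002]
shift [-0.092 -0.013  0.681] turn 0.0002 rows>= 3.3 psi 1.303
```

```bash
python3 -m creep '-0.05 -0.006 0 0;-0.092 -0.013 0.1 0;-0.092 -0.013 0.25 0;-0.092 -0.013 0.4 0;-0.092 -0.013 0.4 0;-0.092 -0.013 0.4 0;-0.092 -0.013 0.4 0;-0.092 -0.013 0.4 0'|sed -n 2,4p; python3 to.py .4839 -.3038 .125 1.303; python3 tilt.py
```

```text
tool_pos: [0.4871, -0.3076, 0.1906]
tool_rot: [0.133, 0.991, -0.001, 0.002]
contact_force: [-0.1, -0.5, -3.2]
shift [0.022 0.015 0.328] turn 0.0002 rows>= 1.6 psi 1.303
4095 x -0.0294 0.0283 y -0.0296 0.0284
top slope dz/dx,dz/dy,z0 [ 0.3265 -0.0082 -0.0005]
675
front face dx/dy,dx/dz,x0 [0.0035 0.0021 0.0277] zmax 0.1399
```

```bash
python3 -m creep '0.022 0.015 0.1 0;0.022 0.015 0.2 0;0.022 0.015 0.3 0;0.022 0.015 0.33 0;0.022 0.015 0.33 0;0.022 0.015 0.33 0;0.022 0.015 0.33 0'|sed -n 2,4p; python3 -m creep '0 0 0.015 0;0 0 0.03 0;0 0 0.03 0;0 0 0.03 0;0 0 0.03 0'|sed -n 2,4p
```

```text
tool_pos: [0.4832, -0.3038, 0.124]
tool_rot: [0.134, 0.991, -0.001, 0.001]
contact_force: [-0.3, -0.7, -1.8]
tool_pos: [0.4821, -0.3028, 0.1164]
tool_rot: [0.134, 0.991, -0.0, 0.0]
contact_force: [-0.8, 0.1, -2.0]
```

```bash
python3 -m creep '0 0 0.01 0;0 0 0.01 0;0 0 0.01 0'|sed -n 2,4p; python3 -m creep '0 0 0.01 0;0 0 0.01 0;0 0 0.01 0'|sed -n 2,4p
```

```text
tool_pos: [0.4821, -0.3028, 0.1143]
tool_rot: [0.134, 0.991, -0.0, 0.0]
contact_force: [0.2, -0.6, -1.8]
tool_pos: [0.4819, -0.3027, 0.1139]
tool_rot: [0.133, 0.991, -0.0, -0.0]
contact_force: [-2.7, 1.9, 7.7]
```

```bash
python3 -m creep '0 0 0 0;0 0 0 0;0 0 0 0;0 0 0 0;0 0 0 0;0 0 0 0;0 0 0 0;0 0 0 0' 0|sed -n 2,6p; python3 -m creep '0 0 0 0;0 0 0 0;0 0 -0.1 0;0 0 -0.3 0;0 0 -0.5 0;0 0 -0.7 0;0 0 -0.8 0;0 0 -0.8 0'|sed -n 2,2p;python3 -m creep '-0.15 0.15 0 0;-0.3 0.3 0 0;-0.3 0.3 0 0;-0.3 0.3 0 0;-0.3 0.3 0 0;-0.3 0.3 0 0'|sed -n 2,2p; python3 wr.py w_end
python3 - <<'E'
import io,contextlib
with contextlib.redirect_stdout(io.StringIO()): from m1 import *
p,P,c=load('w_end')
for k,z in(((.386,-.2775),.119),((.4428,-.2932),.1325)):
    m,q=blob(P,k,.024,z-.008,z+.008); print('lane cap',q.mean(0).round(4) if len(q) else 0,circ(q),len(q))
s,d,c=snap('side'); p2=cv2.cvtColor(np.hstack([s,p]),cv2.COLOR_RGB2BGR); cv2.imwrite('pics/end.png',cv2.resize(p2,(800,300)))
print(robot.sense()['clock'])
E
```

```text
tool_pos: [0.4821, -0.3027, 0.1122]
tool_rot: [0.134, 0.991, 0.0, -0.0]
contact_force: [-0.2, 0.2, 0.5]
opening: 0.862
gripper_force: 0.0
tool_pos: [0.4848, -0.3052, 0.2786]
tool_pos: [0.5545, -0.2609, 0.2714]
[ 0.55453637 -0.26121906  0.27166703] 55.5 0.9935799319727892 [[0.267, 0.927, 0.265, 0.483], [0.964, -0.257, -0.073, -0.242], [0.001, 0.275, -0.961, 0.459], [0.0, 0.0, 0.0, 1.0]]
lane cap [ 0.3863 -0.2767  0.1198] (0.3848, -0.2774, 0.016) 675
lane cap [ 0.4423 -0.2906  0.1326] (0.4419, -0.2913, 0.0162) 750
55.55
```

View pics/end.png

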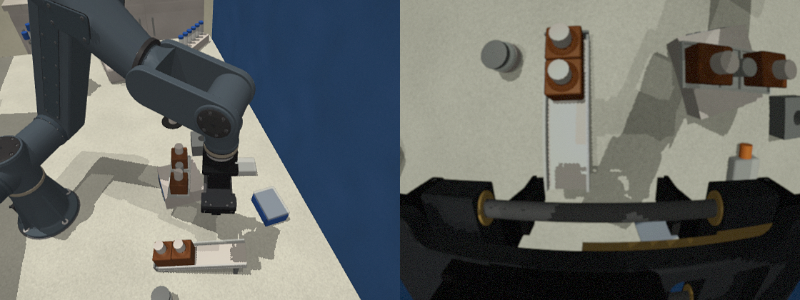

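The lane holds old3 and the new bottle, closed up at the front (560,65 in the right tile). Both nests are filled (705–775,65), and there are no more bottles on the bench.

```bash
python3 -c "
from station import robot
print(robot.finish_job())"
```

```text
the job is handed in; nothing more can be done
None
```

The job is done and handed in at about 56 s (the judge's verdict was not shown): carrier driven flush, tapper back on the black mat, old1 and old2 upright in the nests, and the one new bottle found loaded behind old3 in the lane.

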